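# Start and tighten the filler cap of an oil reservoir

## Robot

A 7-joint arm with a two-finger parallel gripper is mounted at the origin on a cart in front of the work surface, level with it; the furniture and walls round the work are solid. World frame = base frame: x ahead of the robot, y to its left, z up, the work surface at z = 0. Lengths are in m, angles in rad, forces in N, time in s.
With the tool pointing down it reaches from about 0.4 to 0.9 m from the base axis. Payload 5.5 kg.
Tool frame: the origin (TCP) lies midway between the tips of the shut fingers; the grasp point (between the pads) lies 19 mm behind it (manip.grip_depth is the distance from the TCP to the grasp point, in m); z points along the fingers, y is the line along which they close (so a half turn about z gives the same grasp; the last joint's range is limited). The gripper opens to 92 mm and grips with 3 to 60 N. Pads are 19 mm wide; open, the fingers measure 130 mm over their backs; the gripper's body (75 mm by 190 mm) begins 47 mm behind the grasp point.
Start: joints at [-0.975, 0.501, -0.427, 1.55, 0.221, 1.138, -0.21], TCP at [0.212, 0.614, 0.227] pointing down, gripper open.
Joint ranges: [-2.88, 2.88], [-0.31, 2.03], [-1.54, 1.56], [0.2, 2.42], [-1.41, 4.55], [0.19, 2.02], [-2.57, 2.57]. Speed limits (rad/s): [2.57, 2.57, 3.14, 3.14, 3.14, 3.14, 3.14].

## Interface

Orientations are given as a unit quaternion [x, y, z, w].
In Python, from bench import manip, effector, viewer gives the robot as it stands. Calls block until the motion is done:
- manip.move_pose(position, orientation): joint-space move of the TCP to a pose.
- manip.servo_line(position, ori=None, vel=0.15): straight line of the TCP; ori=None keeps the orientation; vel is the mean speed in m/s.
- manip.movej(angles): joint-space move.
- effector.open_jaws() and effector.close(f_grip=None): open the fingers fully, or close them until they stop; f_grip is the grip in N (None keeps the last).
- manip.sleep(seconds).
- manip.solve_ik(position, orientation): joint angles nearest the present ones, or None.
- viewer.get_image(name): name is "scene" or "side" or "wrist"; returns the picture (480x640x3 uint8, red, green, blue); there is no depth.
- viewer.get_calibration(name): a dict with "vfov" (degrees; the focal length in pixels is half the picture's height over the tangent of half this angle, whatever the lens; pixels are square), "cx", "cy" (the principal point, pixels), "dist_coeffs" ([k1, k2, p1, p2, k3] as OpenCV has them; the pictures are not rectified), "eye" and "attitude" of the camera in the world. Camera axes: x right, y down, z forward; pixel columns grow to the right and rows downward; lengths in m; the calibration is good to about 2 mm. A picture is of the moment at which its call begins: read the wrist's pose just before it. get_calibration takes no time and is no camera call; for the wrist camera it gives the pose at the moment of the call.
A pose or a line that the arm cannot do raises manip.PlanningError and nothing moves.
- manip.hand_in(): hands the job in; it is judged then, once.
Readings, each from a call of its own:
- manip.current_clock(): time.
- manip.current_q(): joint angles.
- manip.current_joint_velocities(): joint speeds.
- manip.current_tau(): joint torques, N m.
- manip.current_tool_pos(): TCP position.
- manip.current_tcp_rot(): TCP orientation.
- manip.current_force(): force on the tool from outside, world axes, zero at the start.
- manip.current_wrist_torque(): the same for the moment, N m.
- manip.current_finger_gap(): finger opening in m.
- manip.current_gripper_force(): force on a finger pad.
Only numpy, scipy, OpenCV 4.12 (cv2) and the standard library are available. Lean on these libraries where they do the work, as an engineer would, in place of code of your own. Each camera call takes 0.05 s, during which the arm holds its last target. There are 200 camera calls.

## Task

Pick up the black filler cap with the orange top and set it squarely on the filler neck of the aluminium oil reservoir. Press it down only lightly, turn it backward (anticlockwise from above) until you feel it drop past the thread starts (it may drop at once), then screw it clockwise until it is fully home, and let go. Be gentle, do not force the cap, and leave the spark plug, the engine valve and the red oilstone where they lie.

Things in the scene. Friction and masses are not known exactly. Their poses are not given: they have to be found in the camera images.
- cap: round black plastic screw cap with an orange disc on top, 58 mm across, 34 mm high, 90 g, loose on the bench, mouth down; grip it round its side. Origin: centre of its mouth (underside), z up. Inside are four lugs, 90 degrees apart, 4 mm high, 5 mm wide, starting 5 mm above the mouth; they cannot be seen from outside and their angle to the cap's axes is not given
- tank: aluminium oil reservoir fixed to the bench; steel foot plate 150 (x) x 86 mm, body 116 x 80 mm, 70 mm high. Origin: centre of the underside. On top a round boss, 62 mm across, whose flat top (the shoulder) is at 76 mm; the upright filler neck stands on it. Cap origin above tank origin: 94 mm with its lugs on the neck's ribs, 90 riding on the threads, 82 dropped in, 79 screwed home
- neck_rim (a point): centre of the neck's upper end, 106 mm above the bench, z up. Neck 34 mm across, threads 43 mm; the cap has some 2 mm play. Each quarter, clockwise from above: a gap of 30 degrees that passes a lug, a thread of 50, an end rib of 10 that stands 4 mm above the threads. The quarters' angle to the tank varies and is not given. Cap on top: clockwise jams on the ribs, so turn back
- seal_top (a point): top centre of the black rubber seal, 24 mm across, sprung (2 to 7 N), 4 mm above the rim. Turned back 0 to 75 degrees under about 5 N, the cap drops to 82 mm onto it; ribs stop it 15 degrees on. Then 50 to 66 degrees clockwise screw it home to a hard stop, drawing it down 3 mm: follow down. Turning takes under 0.2 N m; past 0.3 it is at a stop, near 0.8 it is forced. Friction holds it
- spark_plug: white and steel spark plug, 82 mm long, lying loose on the bench; origin under its middle; leave alone
- valve: steel engine valve, 88 mm long with a 25 mm head, lying loose on the bench; origin under its middle; leave alone
- oilstone: red-brown oilstone block, 42 x 130 x 20 mm, lying loose on the bench; origin under its middle; leave alone
Not all that is in view belongs to the job. What is meant by the cap is not purple or yellow, and is the smaller of those in its own colour.

How it is judged:
On the way:
1. the cap is set over the neck, at most 25 mm above the shoulder and within 5 mm of its axis (horizontal distance between cap and neck_rim below 0.005 m and z of cap in the frame of tank below 0.101 m), for 0.1 s.
At the end, for the whole second after the job is handed in: The cap is released and at rest on the neck, centred within 4 mm, upright within 3.4 degrees, and drawn down by its thread so that its mouth is less than 4.5 mm above the shoulder (fully home is 3 mm; merely dropped on is 6 mm) (z of cap in the frame of tank below 0.0805 m and horizontal distance between cap and neck_rim below 0.004 m and angle between cap's own z axis and vertical below 0.06 rad and linear speed of cap below 0.02 m/s); the robot touches nothing.
It fails at once if the cap is forced: more than 80 N between cap and reservoir (contact force between cap and tank above 80 N).
It fails at once if a bystander is moved by more than 15 mm (distance of any of spark_plug, valve, oilstone from where it was at the start of the episode above 0.015 m).
It also fails if it takes over 58 s, if anything falls off the work surface, if the arm or the gripper's body presses on something with over 40 N, if the wrist force passes 120 N, or if a joint passes its speed limit or range.

## Working session

There is one attempt and no reset: what is moved stays moved. The work goes in short steps, each a Python script; the robot and the scene stay as the last script left them, time stands still between calls to the robot, and variables do not carry over. Pictures are saved under pics/ and viewed, at most 10 in all, crops included, and the job is handed in when it is done.

```bash
mkdir -p pics; ls
python3 - <<'E'
from bench import manip, effector, viewer
import cv2
for n in ("scene","side"):
    im=viewer.get_image(n); cv2.imwrite(f"pics/{n}0.png",im[:,:,::-1]); print(n,viewer.get_calibration(n))
print(manip.current_clock(),manip.current_tcp_rot(),viewer.get_calibration("wrist"),manip.current_force())
E
```

```text
pics
scene {'vfov': 43.706533554354756, 'cx': 316.16469162966735, 'cy': 240.5523340870366, 'dist_coeffs': array([0.00175249, 0.        , 0.        , 0.        , 0.        ]), 'eye': array([ 0.04179835, -0.50708769,  0.67918378]), 'attitude': array([ 0.84877991, -0.243803  ,  0.13594591, -0.4490562 ])}
side {'vfov': 47.41257875901859, 'cx': 324.7944678408633, 'cy': 242.70655232891983, 'dist_coeffs': array([0.01240754, 0.        , 0.        , 0.        , 0.        ]), 'eye': array([ 0.25957155, -0.51938168,  0.6489988 ]), 'attitude': array([ 0.87406193, -0.15475051,  0.07980503, -0.45354072])}
0.1 [ 1.65611255e-01  9.86190721e-01 -8.63708476e-04 -1.69006972e-04] {'vfov': 59.15921176006832, 'cx': 325.9146116953409, 'cy': 241.16056760394, 'dist_coeffs': array([-0.05989516,  0.        ,  0.        ,  0.        ,  0.        ]), 'eye': array([0.13767684, 0.64057175, 0.38409669]), 'attitude': array([0.80524442, 0.57403962, 0.08542056, 0.12150416])} [ 0.50963654  0.36507582 -0.34445633]
```

View pics/scene0.png

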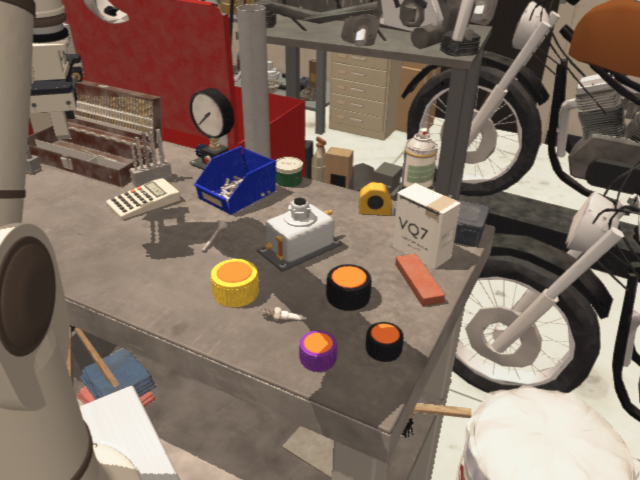

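View pics/side0.png

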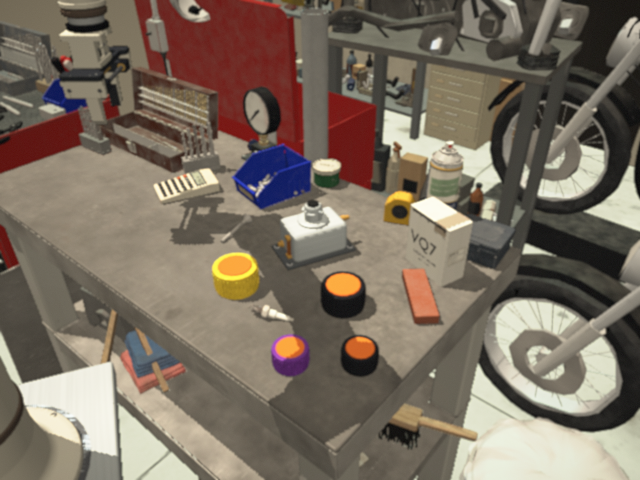

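Both views show four candidates. Scene pixels are yellow (235,282), large black (349,285), purple (318,350) and small black (384,340). In the side view the small black one is at (360,354). By the description I choose the small black cap. The tank neck is at (299,203) in scene and (313,207) in side.

Run:
```python
import cv2,numpy as np
rows=[]
for c in [((354,310),(330,324)),((264,185),(278,190))]:
    r=[]
    for n,(x,y) in zip(("scene","side"),c):
        im=cv2.imread(f"pics/{n}0.png")[y:y+60,x:x+80]
        r.append(cv2.resize(im,None,fx=5,fy=5,interpolation=cv2.INTER_CUBIC))
    rows.append(np.hstack(r))
cv2.imwrite("pics/crop1.png",np.vstack(rows))
```

```text
(no output)
```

View pics/crop1.png

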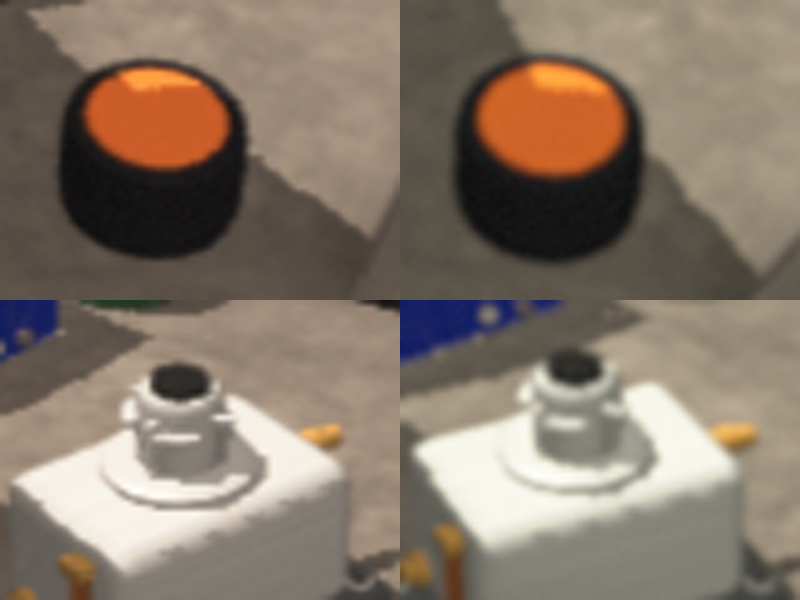

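The crop confirms the small black cap with an orange disc. Disc centre is scene (385.1,333.1), side (360.1,347.5). The seal centre on the neck is scene (299.7,200.9), side (312.7,202.9). Next I triangulate both.

```bash
cat > h.py <<'E'
import cv2,numpy as np
from scipy.spatial.transform import Rotation as R
from bench import manip, effector, viewer
def K(c):
    f=240/np.tan(np.radians(c["vfov"]/2)); return np.array([[f,0,c["cx"]],[0,f,c["cy"]],[0,0,1]])
def ray(c,uv):
    p=cv2.undistortPoints(np.array([[uv]],float),K(c),c["dist_coeffs"])[0,0]
    d=R.from_quat(c["attitude"]).apply([p[0],p[1],1]); return c["eye"],d/np.linalg.norm(d)
def tri(obs):
    A=np.zeros((3,3));b=np.zeros(3);rs=[ray(c,uv) for c,uv in obs]
    for o,d in rs: P=np.eye(3)-np.outer(d,d);A+=P;b+=P@o
    x=np.linalg.solve(A,b); return x,[round(1000*np.linalg.norm(np.cross(x-o,d)),1) for o,d in rs]
def atz(c,uv,z):
    o,d=ray(c,uv); return o+d*(z-o[2])/d[2]
def proj(c,X):
    r=R.from_quat(c["attitude"]).inv(); 
    return cv2.projectPoints((r.apply(np.atleast_2d(X)-c["eye"])).astype(float),np.zeros(3),np.zeros(3),K(c),c["dist_coeffs"])[0][:,0]
E
python3 - <<'E'
from h import *
np.set_printoptions(precision=4,suppress=True)
s,d=viewer.get_calibration("scene"),viewer.get_calibration("side")
for n,a,b,z in [("cap",(385.1,333.1),(360.1,347.5),.034),("seal",(299.7,200.9),(312.7,202.9),.11),("purple",(317,343),(290,348),.03),("plug",(285,315),(273,314),.01),("bigblack",(349,279),(344,287),.04),("stone",(419,278),(421,295),.02)]:
    print(n,*tri([(s,a),(d,b)]),atz(s,a,z),atz(d,b,z))
# tank foot-plate yaw from scene picture: corners approx
for uv in [(258,249),(282,266),(344,244)]: print(atz(s,uv,.004))
q=viewer.get_calibration("wrist"); t=R.from_quat(manip.current_tcp_rot())
print("cam in tcp",t.inv().apply(q["eye"]-manip.current_tool_pos()),(t.inv()*R.from_quat(q["attitude"])).as_matrix())
E
```

```text
cap [0.5135 0.0197 0.034 ] [np.float64(0.1), np.float64(0.1)] [0.5134 0.0196 0.034 ] [0.5136 0.0199 0.034 ]
seal [0.5448 0.3307 0.1098] [np.float64(0.6), np.float64(0.6)] [0.5442 0.3294 0.11  ] [0.5451 0.3316 0.11  ]
purple [0.4138 0.0618 0.0281] [np.float64(0.3), np.float64(0.3)] [0.4128 0.0606 0.03  ] [0.4132 0.0596 0.03  ]
plug [0.4135 0.1615 0.0121] [np.float64(0.4), np.float64(0.4)] [0.4145 0.1632 0.01  ] [0.4141 0.1643 0.01  ]
bigblack [0.5428 0.1604 0.0363] [np.float64(0.1), np.float64(0.1)] [0.54   0.1567 0.04  ] [0.5411 0.1561 0.04  ]
stone [0.6801 0.1282 0.0039] [np.float64(0.4), np.float64(0.4)] [0.6653 0.1137 0.02  ] [0.6694 0.1115 0.02  ]
[0.4705 0.3671 0.004 ]
[0.4829 0.2935 0.004 ]
[0.6252 0.2931 0.004 ]
cam in tcp [ 0.0792  0.0008 -0.1583] [[ 0.0003 -0.9559 -0.2938]
 [ 1.      0.0003 -0.0001]
 [ 0.0002 -0.2938  0.9559]]
```

```bash
cat >> h.py <<'E'
def down(yaw):  # tool z down, tool y axis at world angle yaw
    y=np.array([np.cos(yaw),np.sin(yaw),0]);z=np.array([0,0,-1.]);x=np.cross(y,z)
    return R.from_matrix(np.c_[x,y,z]).as_quat()
E
python3 - <<'E'
from h import *
np.set_printoptions(precision=2,suppress=True)
s=viewer.get_calibration("scene")
print("box/blue/gauge/tin base",[atz(s,uv,0)[:2] for uv in [(398,240),(440,266),(236,211),(195,180),(215,165),(375,213)]])
y=R.from_quat(manip.current_tcp_rot()).as_matrix()[:,1]; print("yaw now",np.degrees(np.arctan2(y[1],y[0])))
for n,p in (("tank",(.5446,.3305,.2)),("tanklow",(.5446,.3305,.09)),("cap",(.5135,.0197,.01))):
  for d in range(-180,180,30):
    q=manip.solve_ik(p,down(np.radians(d))); print(n,d,q if q is None else np.array(q))
E
```

```text
box/blue/gauge/tin base [array([0.73, 0.25]), array([0.74, 0.14]), array([0.5 , 0.53]), array([0.48, 0.7 ]), array([0.55, 0.75]), array([0.75, 0.36])]
yaw now 70.93450429481867
tank -180 [-0.09  0.57 -0.7   1.6   0.4   1.12  2.25]
tank -150 [-1.39  0.91  1.35  1.65 -0.91  1.35 -2.51]
tank -120 [-1.39  0.91  1.35  1.65 -0.91  1.35 -1.98]
tank -90 [-0.75  0.47  0.23  1.63 -0.12  1.05 -2.06]
tank -60 [-0.68  0.47  0.12  1.63 -0.06  1.05 -1.59]
tank -30 [-0.59  0.47  0.01  1.62 -0.    1.05 -1.11]
tank 0 [-0.51  0.47 -0.11  1.62  0.06  1.05 -0.63]
tank 30 [-0.43  0.48 -0.21  1.62  0.11  1.06 -0.15]
tank 60 [-0.36  0.49 -0.31  1.61  0.17  1.07  0.33]
tank 90 [-0.3   0.5  -0.39  1.61  0.21  1.07  0.82]
tank 120 [-0.24  0.51 -0.48  1.61  0.26  1.08  1.31]
tank 150 [-0.16  0.54 -0.59  1.61  0.32  1.1   1.78]
tanklow -180 [-0.11  0.7  -0.68  1.68  0.52  0.95  2.16]
tanklow -150 [-1.38  1.12  1.35  1.73 -1.14  1.3  -2.38]
tanklow -120 [-1.31  0.93  1.13  1.72 -0.93  1.12 -1.98]
tanklow -90 [-0.76  0.61  0.23  1.71 -0.17  0.85 -2.02]
tanklow -60 [-0.68  0.6   0.12  1.7  -0.09  0.85 -1.56]
tanklo
[... 302 characters left out ...]
.69  0.35  0.89  1.24]
tanklow 150 [-0.18  0.67 -0.57  1.68  0.43  0.92  1.7 ]
cap -180 [-1.    1.2   1.35  2.06 -1.33  1.21 -2.17]
cap -150 [-0.91  0.95  1.13  2.06 -1.13  0.95 -1.76]
cap -120 [-0.78  0.78  0.9   2.06 -0.92  0.77 -1.39]
cap -90 [-0.28  0.57  0.23  2.04 -0.23  0.55 -1.45]
cap -60 [-0.22  0.56  0.16  2.04 -0.16  0.55 -0.99]
cap -30 [-0.17  0.56  0.1   2.04 -0.1   0.55 -0.52]
cap 0 [-0.12  0.56  0.04  2.04 -0.04  0.55 -0.06]
cap 30 [-0.06  0.56 -0.03  2.03  0.03  0.55  0.4 ]
cap 60 [ 0.01  0.56 -0.12  2.03  0.12  0.55  0.85]
cap 90 [ 0.09  0.57 -0.22  2.03  0.22  0.57  1.29]
cap 120 [ 0.17  0.58 -0.31  2.03  0.31  0.58  1.73]
cap 150 [ 0.24  0.59 -0.4   2.02  0.4   0.6   2.18]
```

Run:
```python
from h import *
import pickle
np.set_printoptions(precision=4,suppress=True)
P=np.array([.5446,.3305]);C=np.array([.5135,.0197]);S=[]
crops=[]
for xy,z,yaw,tgt in [(P,.25,-30,(*P,.11)),(P,.25,60,(*P,.11)),(C,.17,60,(*C,.034))]:
    manip.move_pose([*xy,z],down(np.radians(yaw))); manip.sleep(.2)
    c=viewer.get_calibration("wrist"); im=viewer.get_image("wrist")
    u,v=proj(c,tgt)[0]; print((u,v),manip.current_clock(),manip.current_tool_pos())
    x0,y0=int(np.clip(u-90,0,460)),int(np.clip(v-70,0,340)); S.append((c,x0,y0)); cv2.imwrite(f"pics/w{len(S)}.png",im[:,:,::-1])
    crops.append(cv2.resize(im[y0:y0+140,x0:x0+180,::-1],None,fx=2.1,fy=2.1,interpolation=cv2.INTER_CUBIC)); print(x0,y0)
pickle.dump(S,open("S.pkl","wb"))
crops.append(np.zeros_like(crops[0])); cv2.imwrite("pics/crop2.png",np.vstack([np.hstack(crops[:2]),np.hstack(crops[2:])]))
```

```text
(np.float64(327.38761292395196), np.float64(227.37827125736905)) 1.9583 [0.5439 0.3315 0.2499]
237 157
(np.float64(324.7676614034859), np.float64(225.08195446615474)) 3.525 [0.5445 0.3306 0.25  ]
234 155
(np.float64(322.39497226517267), np.float64(226.62802342893252)) 5.0 [0.5139 0.021  0.1702]
232 156
```

View pics/crop2.png

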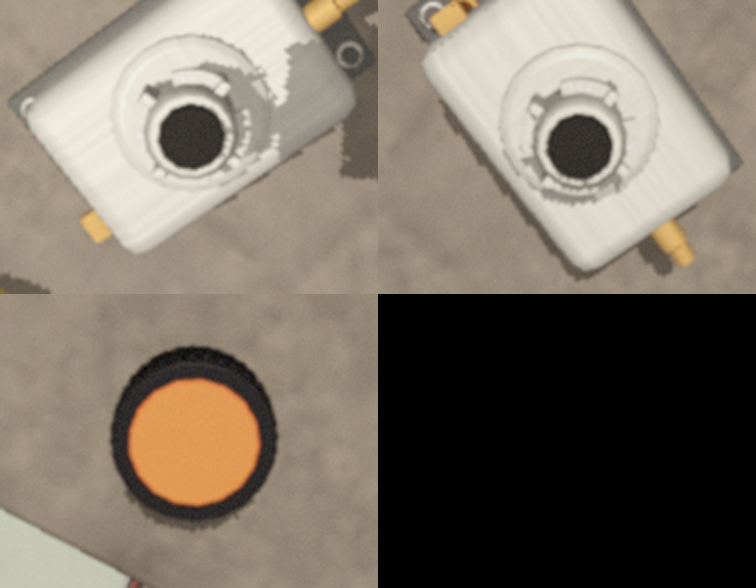

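The wrist crops show the seal centre at about (328,221) in view 1 and (329.5,225) in view 2. The orange disc of the cap is at (324,226). I refine these by centroid and combine the views.

Run:
```python
from h import *
import pickle
np.set_printoptions(precision=4,suppress=True)
S=pickle.load(open("S.pkl","rb")); s,d=viewer.get_calibration("scene"),viewer.get_calibration("side")
def cen(i,seed,cond):
    im=cv2.imread(f"pics/w{i}.png").astype(int); m=cond(im).astype(np.uint8)
    n,l,st,ce=cv2.connectedComponentsWithStats(m); k=l[seed[1],seed[0]]; print(i,k,st[k],ce[k]); return ce[k]
dk=lambda im: im.max(2)<75
a=cen(1,(328,221),dk);b=cen(2,(329,225),dk)
c=cen(3,(324,226),lambda im:(im[:,:,2]-im[:,:,0]>70))
print("seal wrist2",*tri([(S[0][0],a),(S[1][0],b)]), atz(S[0][0],a,.11),atz(S[1][0],b,.11))
print("seal all",*tri([(S[0][0],a),(S[1][0],b),(s,(299.7,200.9)),(d,(312.7,202.9))]))
print("cap",atz(S[2][0],c,.034),*tri([(S[2][0],c),(s,(385.1,333.1)),(d,(360.1,347.5))]))
```

```text
1 42 [313 207  30  30 678] [327.8761 221.5796]
2 295 [315 210  30  30 678] [329.6681 224.4469]
3 3 [ 293  196   63   61 3031] [323.9334 226.0643]
seal wrist2 [0.5467 0.3334 0.1069] [np.float64(0.0), np.float64(0.0)] [0.5471 0.3341 0.11  ] [0.546  0.3338 0.11  ]
seal all [0.5464 0.3337 0.1079] [np.float64(0.4), np.float64(0.1), np.float64(0.6), np.float64(0.8)]
cap [0.5137 0.0209 0.034 ] [0.514  0.0206 0.033 ] [np.float64(0.1), np.float64(0.3), np.float64(0.2)]
```

Run:
```python
from h import *
np.set_printoptions(precision=4,suppress=True)
o=down(np.radians(60))
manip.servo_line([.5144,.0206,.04],o,vel=.15)
manip.servo_line([.5144,.0206,.006],o,vel=.06)
print(manip.current_tool_pos(),manip.current_force())
effector.close(f_grip=30)
print(manip.current_finger_gap(),manip.current_gripper_force(),manip.current_force(),manip.current_tool_pos())
manip.servo_line([.5144,.0206,.20],o,vel=.15)
print(manip.current_finger_gap(),manip.current_gripper_force(),manip.current_force(),manip.current_clock())
manip.move_pose([.5466,.3335,.16],down(np.radians(30))); manip.sleep(.3)
print(manip.current_finger_gap(),manip.current_tool_pos(),manip.current_force(),manip.current_wrist_torque(),manip.current_clock(),manip.current_q())
for n in ("scene","wrist"): cv2.imwrite(f"pics/held_{n}.png",viewer.get_image(n)[:,:,::-1])
im=np.hstack([cv2.resize(cv2.imread("pics/held_wrist.png"),(400,300)),cv2.resize(cv2.imread("pics/held_scene.png")[110:290,180:420],(400,300))]); cv2.imwrite("pics/held.png",im)
```

```text
[0.5143 0.0207 0.0058] [-0.2151 -0.6063  0.3763]
0.057930328851328684 30.00036958605051 [-1.344  -0.2598  1.812 ] [0.5145 0.0206 0.0062]
0.058516239644418946 29.999838788062334 [ 1.0254 -0.0617 -1.5072] 8.8167
0.05782384306609886 [0.5472 0.3324 0.1603] [-0.3125  0.0574  0.1745] [-0.106   0.062   0.0199] 10.325 [-0.4048  0.5283 -0.251   1.6409  0.1507  0.991  -0.1837]
```

View pics/held.png

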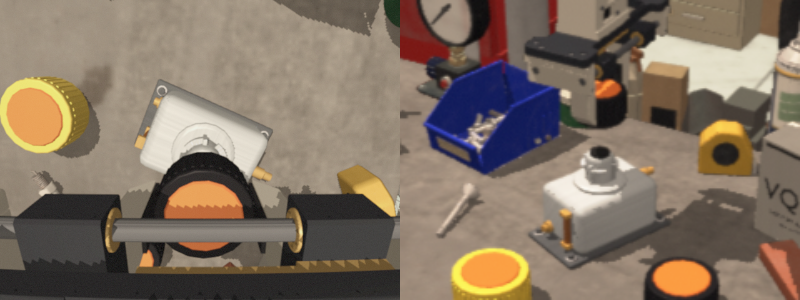

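The cap is held level at 58 mm finger gap. In the wrist half it is at about (203,205) and in the scene half it is right above the neck. Next is a gentle, force-watched descent.

```bash
cat >> h.py <<'E'
def wrench(n=4):
    w=[]
    for _ in range(n): w.append(np.r_[manip.current_force(),manip.current_wrist_torque()]); manip.sleep(.02)
    return np.mean(w,0)
E
python3 - <<'E'
from h import *
np.set_printoptions(precision=4,suppress=True)
for _ in range(4): print(manip.current_tool_pos(),manip.current_force()); manip.sleep(.02)
X,Y=.5466,.3335; o=down(np.radians(30))
manip.servo_line([X,Y,.107],o,vel=.1); manip.sleep(.2)
b=wrench(6); np.save("base.npy",b); print("base",b,manip.current_tool_pos())
z=.107
while z>.084:
    z-=.001; manip.servo_line([X,Y,z],o,vel=.03); w=wrench(2)-b
    print(round(z,4),manip.current_tool_pos(),w[:3],w[5],round(manip.current_clock(),2))
    if w[2]>4: break
E
```

```text
[0.5469 0.3329 0.1602] [-0.5458 -0.6762 -0.6658]
[0.5469 0.333  0.1603] [ 0.5216  0.1192 -0.3907]
[0.5468 0.3331 0.1602] [-0.1648  0.1115 -0.6442]
[0.5468 0.3331 0.1602] [ 0.5783 -0.8534 -1.148 ]
base [ 0.1555 -0.1439 -0.4065 -0.0783 -0.0064 -0.0013] [0.547  0.3337 0.1077]
0.106 [0.5466 0.3335 0.106 ] [-0.4642  0.3163 -0.2329] 0.04495979026917736 11.76
0.105 [0.5465 0.3335 0.1049] [-0.2873  1.1406 -0.3351] -0.0004537770652995653 12.04
0.104 [0.5465 0.3335 0.1039] [-0.5605 -0.4584 -0.1902] 0.027469584296739416 12.32
0.103 [0.5465 0.3335 0.103 ] [-0.711  -0.4365 -0.5915] 0.003650960384999586 12.61
0.102 [0.5465 0.3335 0.1019] [-0.0062  0.0027 -0.5395] -0.002636493864061568 12.89
0.101 [0.5466 0.3335 0.1009] [-0.7576  0.7329 -0.1469] 0.018197779757327857 13.18
0.1 [0.5467 0.3336 0.1001] [ 0.3989  0.3914 -0.2507] -0.004322524856358113 13.46
0.099 [0.5468 0.3337 0.0995] [-0.1985 -0.3672  3.6063] -0.016348195631557358 13.74
0.098 [0.547  0.3337 0.0986] [-0.8782  0.0149  5.5008] -0.007556919979094931 14.03
```

Run:
```python
from h import *
b=np.load("base.npy"); X,Y=.5466,.3335; yaw=30.; z=.0982
i=0
while yaw<112:
    yaw+=3; i+=1
    manip.servo_line([X,Y,z],down(np.radians(yaw)),vel=.03); w=wrench(2)-b; p=manip.current_tool_pos()
    print(yaw,"z %.4f tcp %.4f  F %.1f %.1f %.1f Mz %.2f t %.2f"%(z,p[2],*w[:3],w[5],manip.current_clock()))
    if abs(w[5])>.3: print("stop torque"); break
    if p[2]<.0895: print("dropped"); break
    if w[2]<2.: z=min(z,p[2])-.001
    elif w[2]<4: z-=.0004
    elif w[2]>7: z+=.0004
np.save("st.npy",[yaw,z])
```

```text
33.0 z 0.0982 tcp 0.0993  F -0.5 0.9 7.4 Mz 0.06 t 14.31
36.0 z 0.0986 tcp 0.0998  F -0.9 0.7 6.8 Mz 0.07 t 14.59
39.0 z 0.0986 tcp 0.0999  F -0.9 0.1 8.2 Mz 0.05 t 14.88
42.0 z 0.0990 tcp 0.1001  F -0.8 -0.4 7.5 Mz 0.06 t 15.16
45.0 z 0.0994 tcp 0.1001  F -0.1 0.3 6.2 Mz 0.07 t 15.44
48.0 z 0.0994 tcp 0.1000  F -0.2 0.6 5.9 Mz 0.02 t 15.72
51.0 z 0.0994 tcp 0.0999  F 0.4 0.9 5.7 Mz 0.00 t 16.01
54.0 z 0.0994 tcp 0.0996  F 0.4 1.7 5.1 Mz -0.02 t 16.29
57.0 z 0.0994 tcp 0.0983  F 0.1 0.1 -0.9 Mz 0.00 t 16.57
60.0 z 0.0973 tcp 0.0967  F -0.9 -0.6 0.1 Mz -0.02 t 16.86
63.0 z 0.0957 tcp 0.0961  F -0.9 -0.0 4.2 Mz 0.03 t 17.14
66.0 z 0.0957 tcp 0.0961  F -1.2 -0.4 5.4 Mz 0.09 t 17.43
69.0 z 0.0957 tcp 0.0961  F -1.1 -0.4 5.5 Mz 0.08 t 17.71
72.0 z 0.0957 tcp 0.0961  F -1.1 0.3 4.9 Mz 0.08 t 17.99
75.0 z 0.0957 tcp 0.0961  F -0.2 0.2 6.1 Mz 0.07 t 18.27
78.0 z 0.0957 tcp 0.0961  F -0.3 0.6 5.0 Mz 0.06 t 18.56
81.0 z 0.0957 tcp 0.0961  F -0.7 -0.5 5.8 Mz 0.06 t 18.84
84.0 z 0.0957 tcp 0.0961  F -0.8 0.4 5.9 Mz 0.08 t 19.12
87.0 z 0.0957 tcp 0.0961  F -1.1 0.3 5.0 Mz 0.07 t 19.41
90.0 z 0.0957 tcp 0.0961  F -0.7 0.6 6.2 Mz 0.07 t 19.69
93.0 z 0.0957 tcp 0.0961  F -0.9 0.8 5.7 Mz 0.05 t 19.98
96.0 z 0.0957 tcp 0.0961  F -0.8 -0.1 5.1 Mz 0.02 t 20.26
99.0 z 0.0957 tcp 0.0960  F -1.0 0.6 5.6 Mz 0.02 t 20.54
102.0 z 0.0957 tcp 0.0959  F -0.0 0.3 5.4 Mz -0.01 t 20.82
105.0 z 0.0957 tcp 0.0951  F 0.1 1.2 1.6 Mz 0.10 t 21.11
108.0 z 0.0941 tcp 0.0934  F 0.0 -0.2 -0.0 Mz 0.01 t 21.39
111.0 z 0.0924 tcp 0.0921  F -0.2 -0.5 -1.0 Mz -0.01 t 21.68
114.0 z 0.0911 tcp 0.0910  F -0.3 -0.2 -0.2 Mz 0.01 t 21.96
```

Rib, then thread, then dropping from a yaw of about 105°. I descend straight to the seal, then screw clockwise while following down.

Run:
```python
from h import *
b=np.load("base.npy"); X,Y=.5466,.3335; yaw,z=114.,.0910; o=down(np.radians(yaw))
while z>.0855:
    z-=.0006; manip.servo_line([X,Y,z],o,vel=.03); w=wrench(2)-b; p=manip.current_tool_pos()
    print("z %.4f tcp %.4f  F %.1f %.1f %.1f Mz %.2f t %.2f"%(z,p[2],*w[:3],w[5],manip.current_clock()))
    if w[2]>5: break
np.save("st.npy",[yaw,z])
```

```text
z 0.0904 tcp 0.0904  F -0.2 0.1 -0.2 Mz -0.02 t 22.24
z 0.0898 tcp 0.0897  F -0.3 -0.1 -0.0 Mz 0.01 t 22.52
z 0.0892 tcp 0.0892  F -0.2 0.3 -0.3 Mz 0.04 t 22.81
z 0.0886 tcp 0.0886  F 0.0 -0.3 -0.4 Mz 0.03 t 23.09
z 0.0880 tcp 0.0882  F -1.0 0.3 2.1 Mz -0.01 t 23.38
z 0.0874 tcp 0.0876  F -0.6 -0.7 3.4 Mz 0.03 t 23.66
z 0.0868 tcp 0.0870  F -0.4 -0.8 3.4 Mz -0.02 t 23.94
z 0.0862 tcp 0.0863  F -0.4 -0.4 5.0 Mz 0.03 t 24.23
```

Run:
```python
from h import *
b=np.load("base.npy"); X,Y=.5466,.3335; yaw=114.; z=.0870
while yaw>25:
    step=3 if yaw>69 else 1.5
    yaw-=step
    manip.servo_line([X,Y,z],down(np.radians(yaw)),vel=.03); w=wrench(2)-b; p=manip.current_tool_pos()
    print(yaw,"z %.4f tcp %.4f  F %.1f %.1f %.1f Mz %.2f gap %.4f t %.2f"%(z,p[2],*w[:3],w[5],manip.current_finger_gap(),manip.current_clock()))
    if abs(w[5])>.33: print("stop torque"); break
    if w[2]<-12: print("pull"); 
    if w[2]<1: z-=min(.0004,.0002+.0001*abs(w[2]))
    elif w[2]>7: z+=.0003
    elif w[2]<3: z-=.0001
np.save("st.npy",[yaw,z])
```

```text
111.0 z 0.0870 tcp 0.0871  F -1.2 0.2 3.2 Mz -0.03 gap 0.0581 t 24.51
108.0 z 0.0870 tcp 0.0871  F 0.2 0.2 3.2 Mz -0.04 gap 0.0583 t 24.79
105.0 z 0.0870 tcp 0.0871  F -0.1 0.8 4.1 Mz 0.00 gap 0.0581 t 25.07
102.0 z 0.0870 tcp 0.0870  F 0.4 0.7 3.7 Mz -0.05 gap 0.0586 t 25.36
99.0 z 0.0870 tcp 0.0870  F -0.2 0.7 3.4 Mz -0.04 gap 0.0578 t 25.64
96.0 z 0.0870 tcp 0.0870  F -0.1 0.3 3.6 Mz -0.00 gap 0.0580 t 25.93
93.0 z 0.0870 tcp 0.0870  F -0.1 -0.2 3.8 Mz -0.01 gap 0.0582 t 26.21
90.0 z 0.0870 tcp 0.0870  F -0.2 -0.0 3.0 Mz -0.04 gap 0.0580 t 26.49
87.0 z 0.0870 tcp 0.0870  F -0.1 -0.3 3.4 Mz -0.01 gap 0.0581 t 26.77
84.0 z 0.0870 tcp 0.0870  F -0.1 -0.1 3.8 Mz -0.05 gap 0.0581 t 27.06
81.0 z 0.0870 tcp 0.0870  F 0.1 1.1 3.5 Mz -0.03 gap 0.0581 t 27.34
78.0 z 0.0870 tcp 0.0870  F -0.5 0.5 4.5 Mz -0.02 gap 0.0577 t 27.62
75.0 z 0.0870 tcp 0.0869  F -0.0 0.2 2.4 Mz -0.05 gap 0.0580 t 27.91
72.0 z 0.0869 tcp 0.0868  F -0.0 -0.7 2.0 Mz -0.05 gap 0.0582 t 28.19
69.0 z 0.0868 tcp 0.0866  F -0.2 -0.2 1.1 Mz -0.00 gap 0.0579 t 28.48
67.5 z 0.0867 tcp 0.0865  F 0.1 -0.2 1.5 Mz 0.04 gap 0.0586 t 28.76
66.0 z 0.0866 tcp 0.0864  F -0.2 0.1 0.7 Mz 0.01 gap 0.0579 t 29.04
64.5 z 0.0863 tcp 0.0863  F -0.6 -1.2 0.9 Mz -0.02 gap 0.0582 t 29.32
63.0 z 0.0860 tcp 0.0861  F -1.0 -1.5 2.0 Mz -0.01 gap 0.0581 t 29.61
61.5 z 0.0859 tcp 0.0860  F -1.2 -1.7 2.8 Mz -0.00 gap 0.0576 t 29.89
60.0 z 0.0858 tcp 0.0859  F -0.9 -1.9 2.1 Mz 0.02 gap 0.0580 t 30.18
58.5 z 0.0857 tcp 0.0857  F -0.2 -1.3 2.6 Mz -0.00 gap 0.0579 t 30.46
57.0 z 0.0856 tcp 0.0857  F -0.4 -1.6 3.0 Mz -0.01 gap 0.0579 t 30.74
55.5 z 0.0855 tcp 0.0856  F -0.3 -2.8 3.3 Mz 0.14 gap 0.0578 t 31.02
54.0 z 0.0855 tcp 0.0856  F -1.1 -3.7 4.4 Mz 0.40 gap 0.0581 t 31.31
stop torque
```

A hard stop came at 60° of clockwise turn, at z ≈ 79.5 mm. I release, lift straight up and inspect.

Run:
```python
from h import *
np.set_printoptions(precision=4,suppress=True)
effector.open_jaws(); p=manip.current_tool_pos()
manip.servo_line([.5466,.3335,.21],down(np.radians(54)),vel=.1); manip.sleep(.3)
c=viewer.get_calibration("wrist"); w=viewer.get_image("wrist"); a=viewer.get_image("scene"); d=viewer.get_image("side")
m=((w[:,:,0].astype(int)-w[:,:,2])>70).astype(np.uint8); n,l,st,ce=cv2.connectedComponentsWithStats(m)
u=proj(c,[.5466,.3335,.113])[0]; k=1+np.argmin(np.linalg.norm(ce[1:]-u,axis=1)+1e3*(st[1:,4]<300)); print(u,ce[k],st[k],atz(c,ce[k],.113),manip.current_force(),manip.current_clock())
r=lambda i:cv2.resize(i[:,:,::-1],(400,300),interpolation=cv2.INTER_CUBIC)
cv2.imwrite("pics/end.png",np.vstack([np.hstack([r(w),r(a[160:280,220:380])]),np.hstack([r(d[160:280,240:400]),r(a[130:370,180:500])])]))
```

```text
[324.8668 242.9259] [325.3948 242.0089] [ 290  208   72   69 3918] [0.5463 0.3341 0.113 ] [ 0.3811  0.0803 -0.1538] 33.8917
```

View pics/end.png

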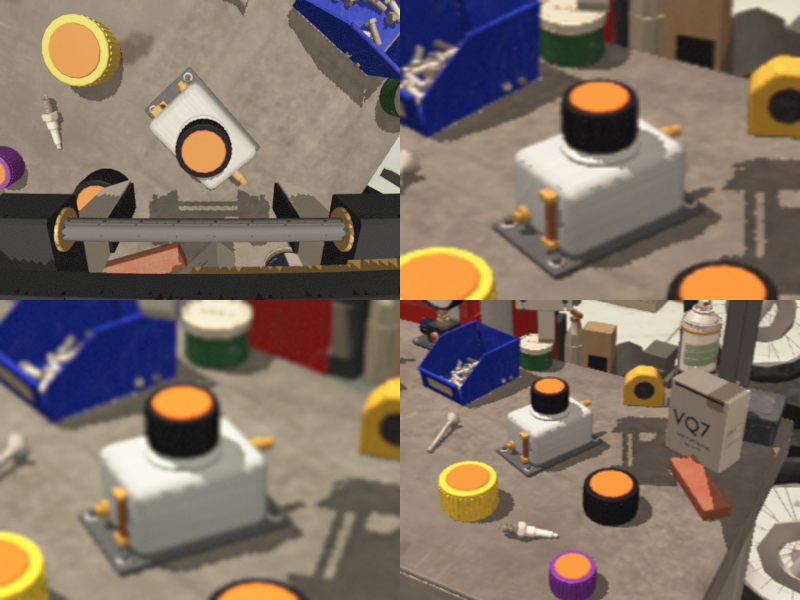

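The cap sits upright and centred on the neck in all views; in the wrist view it is at (325,242), within 1 mm of the axis. The bystanders are where they lay. The final TCP drop from the thread level puts the mouth at about 79.4 mm, and the hard stop was felt.

```bash
python3 -c "
from bench import manip
print(manip.hand_in())"
```

```text
the job is handed in; nothing more can be done
None
```

The small black cap is screwed home on the filler neck to its hard stop, released and centred to within about 1 mm. The spark plug, valve and oilstone were left untouched, and the job was handed in at about 34 s; no verdict was returned.

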